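# Isolate the flatbed engraver and slide its loaded pallet home under the bridge

## Robot

A 7-joint arm with a two-finger parallel gripper is mounted at the origin on the work surface. World frame = base frame: x ahead of the robot, y to its left, z up, the work surface at z = 0. Lengths are in m, angles in rad, forces in N, time in s.
With the tool pointing down it reaches from about 0.35 to 0.9 m from the base axis. Payload 8.1 kg.
Tool frame: the origin (TCP) lies midway between the tips of the shut fingers; the grasp point (between the pads) lies 19 mm behind it (env.grasp_offset is the z of the grasp point in the tool frame, in m); z points along the fingers, y is the line along which they close (so a half turn about z gives the same grasp; the last joint's range is limited). The gripper opens to 85 mm and grips with 20 to 120 N. Pads are 22 mm wide; open, the fingers measure 114 mm over their backs; the gripper's body (76 mm by 85 mm) begins 54 mm behind the grasp point. The pads swing forward as they close: fully open they stand 13 mm farther back than shut.
Start: joints at [1.038, 0.434, 0.025, 1.573, -0.012, 1.134, -0.075], TCP at [0.26, -0.568, 0.231] pointing down, gripper open.
Joint ranges: [-2.62, 2.62], [-0.44, 2.09], [-1.27, 1.32], [0.08, 2.57], [-1.32, 4.46], [0.12, 2], [-2.74, 2.74]. Speed limits (rad/s): [2.22, 2.22, 3.01, 3.01, 3.14, 3.14, 3.14].

## Interface

Orientations are given as [roll, pitch, yaw] about the fixed x, y, z axes, in that order (R = Rz(yaw) Ry(pitch) Rx(roll)).
In Python, from rig import env, probe_bus, ticket, grab_frame gives the robot as it stands (env), with the cameras as plain functions, the readings (probe_bus) and the job (ticket).
- The arm moves only by the shell command python3 shift.py FILE [FORCE], which reads ROWS from the file FILE. ROWS is a JSON object whose key "rows" holds a list of rows, 1 to 5 of them, each of 5 numbers: dx, dy, dz in m, then a turn about the tool's z in rad, then the finger opening in m; each row is the pose to reach, as a shift and turn from the pose commanded when the command began, along the tool's axes at that moment; what a row does not reach only later rows make up. A row lasts 1/10 s, in which the tool goes at most 0.05 m and 0.15 rad, less where a joint would pass 70% of its speed; a pose out of reach is approached as far as the arm can. The fingers move at their own pace and stop on an object; FORCE is the grip in N (left out, the last holds). Time passes only in rows, so rows that do not move let the fingers close. It prints the time, the measured TCP pose, the force, the opening and the grip force at its end. Input that does not fit is refused with a message, and nothing moves.
- probe_bus.sense(): the state, without advancing time (a new reading comes with each control period).
- grab_frame(name): name is "scene" or "top"; returns a dict with "pixels" (480x640x3 uint8, red, green, blue), "fx", "fy", "cx", "cy" (pixels), "cam_to_world" (4x4, takes a point from camera to world coordinates). Camera axes: x right, y down, z forward; pixel columns grow to the right and rows downward; lengths in m; the calibration is good to about 2 mm. A picture is of the moment at which its call begins. There is no depth.
- ticket.close_job(): hands the job in; it is judged then, once.
The state is a dict: "time_s": time; "joints": joint angles; "qd": joint speeds; "joint_torque": joint torques, N m; "position": TCP position; "tcp_rot": TCP orientation; "wrist_force": force on the tool from outside, world axes, zero at the start; "ft_torque": the same for the moment, N m; "finger_gap": finger opening in m; "gripper_force": force on a finger pad.
Only numpy, scipy, OpenCV 4.12 (cv2) and the standard library are available. Lean on these libraries where they do the work, as an engineer would, in place of code of your own. Each camera call takes 0.05 s, during which the arm holds its last target. There are 200 camera calls.

## Task

Load the flatbed engraver: first, so that it cannot start, pull the isolating plug straight up out of its socket on the control box and leave it in the shallow steel tray. Then push the pallet of brass blanks along the bed, between the guide rails and under the bridge, until it is fully home against both stop pins. Do not touch the bridge or spindle with the arm, the gripper or the pallet, and leave the other things on the bench where they are.

Things in the scene. Friction and masses are not known exactly. Their poses are not given: they have to be found in the camera images.
- engraver: flatbed engraver, fixed: base 355 x 250 mm, its flat bed 24 mm above the bench. Origin: bench level, mid-width; x runs along the bed from the open loading end (x = -185 mm) to the stops (+125), z up. Steel guide rails 12 mm high on the bed, inner faces y = +/-50.5 mm, x = 30 to 135 mm, flaring at the loading end to y = +/-65 mm at x = -3 mm; before that the bed is open
- bridge: bridge and spindle over the channel, fixed; origin and axes as engraver. Spindle: x 51 to 91 mm, y +/-32, from 44 (its nose, lowest point, 20 mm above the bed) to 176 mm above the bench. Beam: x 92 to 142 mm, y +/-92, 46 to 121 mm above the bench. Uprights x 90 to 146, y +/-92 to 112, 159 mm high; motor on the +y end out to y = 158 mm
- dock (a point): point on the bed where the pallet's origin lies when fully home (engraver x = 62.5 mm, y = 0, 24 mm above the bench); axes as engraver. Home is set by two steel stop pins, 12 mm across, 11 mm high, at y = +/-32 mm, their near faces 62.5 mm further along x (engraver x = 125 mm)
- throat (a point): point on the bed in the middle of the channel where the flares end and the parallel rails begin (engraver x = 30 mm); axes as engraver
- pallet: loose aluminium pallet on the bed, 125 (x) x 96 (y) x 12 mm, about 0.4 kg; origin centre of its underside. Four oval brass blanks in dark pads on its front (+x) part bring it to 16 mm high. Push its -x end (tail, 62.5 mm behind the origin); the tail stays 50 mm clear of the spindle when home. Friction on the bed about 0.6; 2.5 mm of play each side between the rails
- control_box: engraver's grey control box, fixed on the bench, 120 (x) x 100 (y) x 60 mm high; origin centre of its underside. The plug's socket opens in its top face at x = +10 mm, y = 0; the display is on the -x face
- key_plug: isolating plug: black grip 13 (x) x 28 (y) x 30 mm high standing on the control box, steel tongue 6 x 14 x 24 mm long below it in the socket. Origin: centre of the grip's underside (60 mm above the bench when plugged in), z up along the grip. Pinch it across its 13 mm. A sprung detent holds it: about 6 to 13 N straight up frees it; clear of the socket after 24 mm. 35 g
- parts_tray: shallow open steel tray, fixed on the bench, 160 (x) x 120 (y) x 22 mm high, 3 mm walls and floor; origin centre of its underside. Four spare collets 14 mm high stand in a row at x = 64 mm; the rest of the floor is empty
- bench_block: loose steel bench block, a flat disc 90 mm across, 14 mm high; origin centre of its underside
- needle_file: loose needle file lying flat, 155 mm long, 8 mm high, wooden handle; origin near mid-length at the underside, x along it to the tip
- pliers: loose flat-nose pliers lying flat, 130 mm long, 60 mm over the orange handles, 12 mm high; origin near the pivot, x to the jaws
- ring_dish: loose white china saucer with unfinished rings, 120 mm across, 16 mm high; origin centre of its underside
- bench_pin: loose wooden filing block, 158 x 50 x 24 mm; origin at the underside, x along it
- bottle: loose white bottle with a green cap, 70 mm across, 170 mm high; origin centre of its underside
- bench_brush: loose bench brush lying flat, 200 mm long, x along it; origin at the underside

How it is judged:
On the way, in this order (a step that is already met when the one before it is completed fails the run):
1. the plug is out of its socket while the pallet is still short of the channel (z of key_plug in the frame of control_box above 0.09 m and x of pallet in the frame of throat below -0.06 m), for 0.1 s.
2. the plug rests in the steel tray, let go (x of key_plug in the frame of parts_tray between -0.077 and 0.077 m and y of key_plug in the frame of parts_tray between -0.057 and 0.057 m and z of key_plug in the frame of parts_tray between -0.01 and 0.045 m and contact force between the fingers and key_plug below 0.2 N and x of pallet in the frame of throat below -0.06 m), for 0.2 s.
3. the pallet is home against the stop pins (x of pallet in the frame of dock between -0.003 and 0.004 m and y of pallet in the frame of dock between -0.006 and 0.006 m and z of pallet in the frame of dock between -0.003 and 0.003 m and angle between the x axis of pallet and the x axis of dock, either way round below 0.045 rad), for 0.2 s.
At the end, for the whole second after the job is handed in: The plug rests inside the steel tray, and the pallet lies flat on the bed fully home against the stop pins: within 3 mm along the bed, within 6 mm across it and within 0.045 rad of square, both at rest (all of step 3 and x of key_plug in the frame of parts_tray between -0.077 and 0.077 m and y of key_plug in the frame of parts_tray between -0.057 and 0.057 m and z of key_plug in the frame of parts_tray between -0.01 and 0.045 m and linear speed of pallet below 0.01 m/s and linear speed of key_plug below 0.02 m/s); the robot touches nothing.
It fails at once if the arm, the gripper or the pallet pushes on the bridge or spindle (over 2 N) (contact force between any of the arm, the fingers, pallet and bridge above 2 N).
It fails at once if another thing on the bench is shifted by more than 30 mm (distance of any of bench_block, needle_file, pliers, ring_dish, bench_pin, bottle, bench_brush from where it was at the start of the episode above 0.03 m).
It also fails if it takes over 72 s, if anything falls off the work surface, if the arm or the gripper's body presses on something with over 40 N, if the wrist force passes 120 N, or if a joint passes its speed limit or range.

## Working session

There is one attempt and no reset: what is moved stays moved. The work goes in short steps, Python scripts to look and compute and a shell command to move; the robot and the scene stay as the last step left them, time stands still between calls to the robot, and variables do not carry over. Pictures are saved under pics/ and viewed, at most 10 in all, crops included, and the job is handed in when it is done.

```bash
ls; mkdir -p pics
python3 - <<'E'
from rig import env, probe_bus, ticket, grab_frame
import cv2,pickle
d={}
for n in("scene","top"):
    f=grab_frame(n); d[n]=f; cv2.imwrite(f"pics/{n}0.png",f["pixels"][:,:,::-1]); print(n,f["fx"],f["fy"],f["cx"],f["cy"],f["cam_to_world"])
pickle.dump(d,open("f0.pkl","wb"))
s=probe_bus.sense();print(s["position"],s["tcp_rot"],s["finger_gap"],env.grasp_offset)
E
```

```text
pics
rig.py
shift.py
scene 486.1773293945369 486.1773293945369 320.7346885397395 238.3706784851793 [[ 0.56250491  0.56921461 -0.59965237  1.17784297]
 [ 0.82656917 -0.40406786  0.39180681 -0.43999056]
 [-0.01927809 -0.71604741 -0.6977854   0.86592818]
 [ 0.          0.          0.          1.        ]]
top 525.6292569920935 525.6292569920935 323.66465785987396 241.61509893686454 [[ 2.22029732e-02 -9.89240948e-01  1.44600741e-01  3.50414032e-01]
 [-9.99510236e-01 -1.87737681e-02  2.50366547e-02 -9.43337267e-05]
 [-2.20525832e-02 -1.45085809e-01 -9.89173287e-01  1.23852987e+00]
 [ 0.00000000e+00  0.00000000e+00  0.00000000e+00  1.00000000e+00]]
[ 0.26022217 -0.56776142  0.23061718] [-3.14018374e+00  1.28242669e-04  4.29770839e-01] 0.08570460244771227 -0.0187
```

View pics/top0.png

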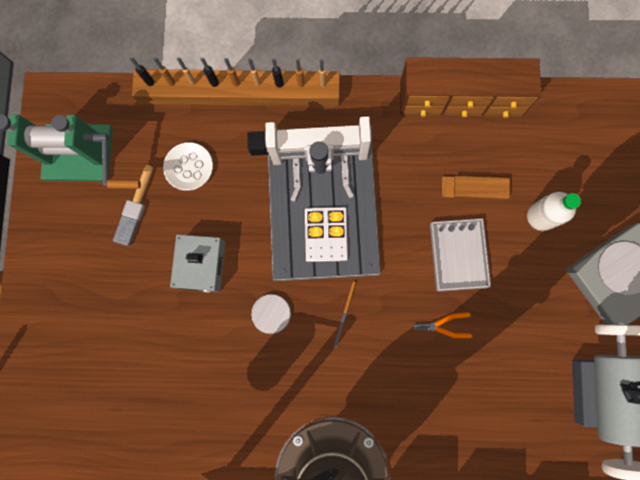

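View pics/scene0.png

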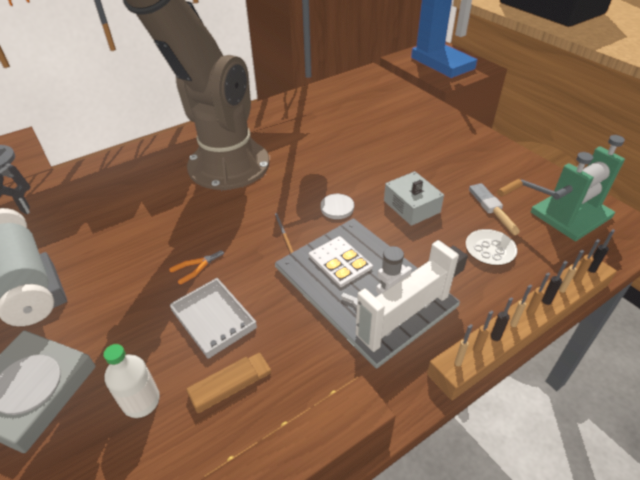

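The top view shows the control box at about (197,263) with the plug at (195,257). The engraver spans (270–380, 120–278), with the pallet at (326,234), the tray at (461,254) and the file near (345,313). I'll enlarge the area to get precise corners.

Run:
```python
import cv2
a=cv2.imread("pics/top0.png")
b=a[110:300,160:400]; b=cv2.resize(b,None,fx=3.3,fy=3.15,interpolation=cv2.INTER_CUBIC)
b=cv2.resize(a[110:300,160:400],(720,570),interpolation=cv2.INTER_CUBIC)
cv2.imwrite("pics/c1.png",b)
s=cv2.imread("pics/scene0.png")
cv2.imwrite("pics/c2.png",cv2.resize(s[160:370,270:470],(570,598),interpolation=cv2.INTER_CUBIC))
```

```text
(no output)
```

View pics/c1.png

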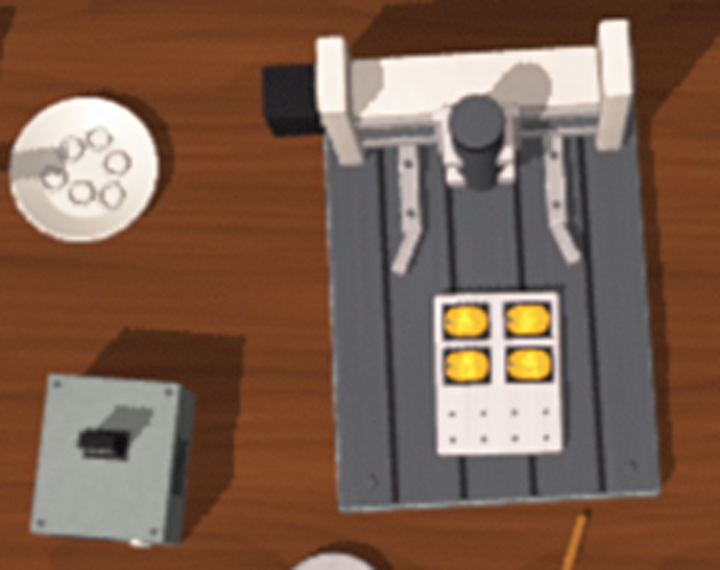

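The crop shows:
- **Box top corners:** (49,374), (183,383), (166,543), (32,533).
- **Pallet top corners:** (435,295), (560,292), (563,453), (437,455).
- **Bed loading-end corners:** (340,508), (659,491).
- **Plug grip:** about (104,443), with its long side horizontal.

I'll fit the rectangles next.

```bash
cat > h.py <<'E'
import numpy as np,pickle
from scipy.optimize import least_squares
def ray(f,uv,z):
    T=f["cam_to_world"];d=T[:3,:3]@[(uv[0]-f["cx"])/f["fx"],(uv[1]-f["cy"])/f["fy"],1]
    return (T[:3,3]+d*(z-T[2,3])/d[2])[:2]
def crop(p,o=(160,110),s=3): return [(a+.5)/s-.5+b for a,b in zip(p,o)]
def fit(P,M):  # world pts, model pts -> x,y,yaw
    P,M=np.array(P),np.array(M)
    def tf(q):c,s=np.cos(q[2]),np.sin(q[2]);return M@np.array([[c,s],[-s,c]])+q[:2]
    r=least_squares(lambda q:(tf(q)-P).ravel(),[*P.mean(0),0]);return r.x,np.abs(r.fun).max()
E
python3 - <<'E'
from h import *
f=pickle.load(open("f0.pkl","rb"))["top"]
W=lambda L,z:[ray(f,crop(p),z) for p in L]
R=lambda a,b:[(a,b),(a,-b),(-a,-b),(-a,b)]
print("box",fit(W([(49,374),(183,383),(166,543),(32,533)],.06),R(.06,.05)))
print("pallet",fit(W([(435,295),(560,292),(563,453),(437,455)],.036),R(.0625,.048)))
print("plug",W([(104,443)],.09),W([(104,430)],.09))
print("bed",fit(W([(340,508),(659,491)],.024),[(-.185,.125),(-.185,-.125)]))
e=W([(340,508),(327,150),(659,491),(635,140)],.024)
for a,b in((0,1),(2,3)):
    d=e[b]-e[a];print("edge yaw",np.arctan2(d[1],d[0]))
print("file tip",W([(584,515)],.0),"rails",W([(410,150),(412,225),(553,150),(560,220)],.036))
T=lambda L:[ray(f,p,.022) for p in L]
print("tray",fit(T([(433,222),(484,219),(489,287),(439,290)]),R(.08,.06)))
E
```

```text
box (array([ 0.47000417,  0.31914654, -0.04954035]), np.float64(0.0015246892943486245))
pallet (array([0.54401805, 0.02556133, 0.03767128]), np.float64(0.0006864486077066898))
plug [array([0.47775932, 0.31421891])] [array([0.4874048 , 0.31477998])]
bed (array([0.63178665, 0.03687036, 0.07373447]), np.float64(0.0018160882159894143))
edge yaw 0.07257408687618082
edge yaw 0.07492684611976892
file tip [array([ 0.43840524, -0.0430102 ])] rails [array([0.72120291, 0.09947485]), array([0.66040643, 0.09609322]), array([ 0.72293925, -0.01340123]), array([ 0.66633991, -0.01981918])]
tray (array([ 0.50487659, -0.28881781,  0.06968309]), np.float64(0.0031961063632545694))
```

View pics/c2.png

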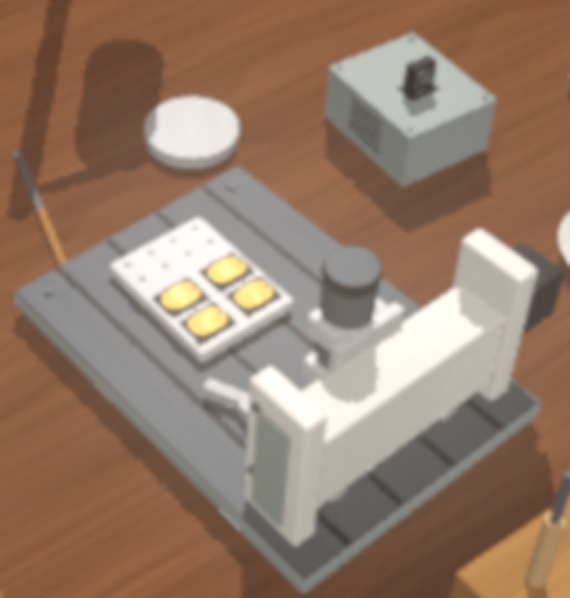

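The engraver is at (0.632,0.037) with yaw 0.074, the pallet at (0.544,0.026) with yaw 0.038, and the plug at about (0.481,0.317). The scene crop shows the plug at (421,72), and the box's vented face points along -y. First move is toward the plug via an open route.

```bash
cat > go.py <<'E'
import sys,numpy as np
from scipy.spatial.transform import Rotation as R
from rig import env, probe_bus, ticket, grab_frame
x,y,z,yaw=map(float,sys.argv[1:5]); s=probe_bus.sense()
r=R.from_euler("xyz",s["tcp_rot"]); d=r.inv().apply(np.array([x,y,z])-s["position"])
w=s["tcp_rot"][2]-yaw; w=(w+np.pi)%(2*np.pi)-np.pi
print("shift",d.round(4),"turn",round(w,3),"dist",np.linalg.norm(d).round(3),"rpy",s["tcp_rot"].round(3))
E
python3 go.py .42 -.2 .23 1.2
python3 - <<'E'
from h import *
f=pickle.load(open("f0.pkl","rb"))["scene"]
c=lambda p:[(p[0]+.5)/2.85-.5+270,(p[1]+.5)/2.848-.5+160]
print(ray(f,c((424,64)),.09)); 
R=lambda a,b:[(a,b),(a,-b),(-a,-b),(-a,b)]
print(fit([ray(f,c(p),.06) for p in[(495,98),(404,137),(328,68),(411,34)]],R(.06,.05)))
print(fit([ray(f,c(p),.036) for p in[(291,299),(204,350),(112,265),(199,217)]],R(.0625,.048)))
print(fit([ray(f,c(p),.024) for p in[(237,168),(17,298)]],[(-.185,.125),(-.185,-.125)]))
E
```

```text
shift [ 0.2985 -0.2677  0.001 ] turn -0.77 dist 0.401 rpy [-3.14  0.    0.43]
[0.48520398 0.31814094]
(array([ 0.47169304,  0.31674829, -0.05733827]), np.float64(0.0023494704890570928))
(array([0.54651333, 0.02534212, 0.04982308]), np.float64(0.003274998622990844))
(array([0.63779177, 0.03651061, 0.09438313]), np.float64(0.0020348450145099006))
```

```bash
echo '{"rows":[[0.037, -0.033, 0, -0.1, 0.085], [0.074, -0.066, 0, -0.2, 0.085], [0.111, -0.1, 0, -0.3, 0.085], [0.148, -0.133, 0, -0.4, 0.085], [0.185, -0.166, 0, -0.5, 0.085]]}' > rows.txt && python3 shift.py rows.txt 40; python3 go.py .43 -.15 .23 1.2
```

```text
time_s: 0.6
position: [0.3597, -0.3382, 0.2312]
tcp_rot: [-3.141, 0.0, 0.934]
wrist_force: [1.4, -0.5, 0.3]
finger_gap: 0.085
gripper_force: 0.0
shift [ 0.1931 -0.0554  0.0011] turn -0.266 dist 0.201 rpy [-3.141  0.     0.934]
```

```bash
echo '{"rows":[[0.048, -0.014, 0, -0.1, 0.085], [0.096, -0.028, 0, -0.2, 0.085], [0.144, -0.042, 0, -0.3, 0.085], [0.192, -0.055, 0, -0.4, 0.085], [0.238, -0.06, 0, -0.5, 0.085]]}' > rows.txt && python3 shift.py rows.txt; python3 go.py .482 .317 .2 1.521
```

```text
time_s: 1.1
position: [0.4534, -0.1111, 0.2314]
tcp_rot: [-3.141, 0.0, 1.434]
wrist_force: [1.0, -1.5, 0.6]
finger_gap: 0.0855
gripper_force: 0.0
shift [ 0.4281 -0.0298  0.0313] turn -0.087 dist 0.43 rpy [-3.141  0.     1.434]
```

```bash
echo '{"rows":[[0.048, -0.003, 0, -0.05, 0.085], [0.096, -0.006, 0, -0.087, 0.085], [0.144, -0.01, 0, -0.087, 0.085], [0.192, -0.013, 0, -0.087, 0.085], [0.24, -0.016, 0, -0.087, 0.085]]}' > rows.txt && python3 shift.py rows.txt; python3 go.py .482 .317 .2 1.521
```

```text
time_s: 1.6
position: [0.4712, 0.1279, 0.2312]
tcp_rot: [-3.142, 0.0, 1.516]
wrist_force: [1.2, -0.3, 0.8]
finger_gap: 0.0849
gripper_force: 0.0
shift [0.1894 0.0004 0.0311] turn -0.005 dist 0.192 rpy [-3.142  0.     1.516]
```

```bash
echo '{"rows":[[0.048, 0, 0, 0, 0.085], [0.096, 0, 0, 0, 0.085], [0.144, 0, 0, 0, 0.085], [0.185, 0, 0.015, 0, 0.085], [0.185, 0, 0.03, 0, 0.085]]}' > rows.txt && python3 shift.py rows.txt; python3 go.py .482 .317 .075 1.521
```

```text
time_s: 2.1
position: [0.4798, 0.3181, 0.201]
tcp_rot: [-3.141, -0.005, 1.524]
wrist_force: [-0.0, 0.6, -0.1]
finger_gap: 0.0851
gripper_force: 0.0
shift [-0.0015  0.0023  0.126 ] turn 0.003 dist 0.126 rpy [-3.141 -0.005  1.524]
```

```bash
echo '{"rows":[[-0.001, 0.002, 0.04, 0, 0.06], [-0.001, 0.002, 0.08, 0, 0.06], [-0.001, 0.002, 0.115, 0, 0.05], [-0.001, 0.002, 0.134, 0, 0.04], [-0.001, 0.002, 0.134, 0, 0.04]]}' > rows.txt && python3 shift.py rows.txt; python3 go.py .482 .317 .066 1.521
```

```text
time_s: 2.6
position: [0.4817, 0.3083, 0.0642]
tcp_rot: [-3.137, 0.004, 1.517]
wrist_force: [-0.2, 0.5, 0.6]
finger_gap: 0.0399
gripper_force: 0.0
shift [ 0.0087 -0.0002 -0.0018] turn -0.004 dist 0.009 rpy [-3.137  0.004  1.517]
```

```bash
echo '{"rows":[[0, 0, 0, 0, 0], [0, 0, 0, 0, 0], [0, 0, 0, 0, 0], [0, 0, 0, 0, 0], [0, 0, 0, 0, 0]]}' > rows.txt && python3 shift.py rows.txt 70; python3 go.py .482 .317 .066 1.521
```

```text
time_s: 3.1
position: [0.4816, 0.3106, 0.0686]
tcp_rot: [-3.14, -0.0, 1.518]
wrist_force: [-8.5, 1.1, 2.0]
finger_gap: 0.0116
gripper_force: 68.2
shift [0.0065 0.0001 0.0026] turn -0.003 dist 0.007 rpy [-3.14  -0.     1.518]
```

Plug gripped (11.6 mm gap, 68 N). Pulling straight up.

```bash
echo '{"rows":[[0, 0, -0.006, 0, 0], [0, 0, -0.014, 0, 0], [0, 0, -0.024, 0, 0], [0, 0, -0.036, 0, 0], [0, 0, -0.05, 0, 0]]}' > rows.txt && python3 shift.py rows.txt; echo '{"rows":[[0, 0, -0.02, 0, 0], [0, 0, -0.04, 0, 0], [0, 0, -0.06, 0, 0], [0, 0, -0.08, 0, 0], [0, 0, -0.08, 0, 0]]}' > rows.txt && python3 shift.py rows.txt; python3 go.py .495 -.29 .2 1.64
```

```text
time_s: 3.6
position: [0.4847, 0.3101, 0.1192]
tcp_rot: [3.139, -0.001, 1.516]
wrist_force: [-0.1, 0.1, -0.6]
finger_gap: 0.0113
gripper_force: 69.0
time_s: 4.1
position: [0.4855, 0.3114, 0.2017]
tcp_rot: [3.136, -0.004, 1.516]
wrist_force: [0.7, -0.8, -0.2]
finger_gap: 0.0111
gripper_force: 69.0
shift [-0.5999  0.0423 -0.0006] turn -0.124 dist 0.601 rpy [ 3.136 -0.004  1.516]
```

```bash
echo '{"rows":[[-0.048, 0.003, 0, 0, 0], [-0.096, 0.007, 0, 0, 0], [-0.144, 0.01, 0, 0, 0], [-0.192, 0.013, 0, 0, 0], [-0.24, 0.017, 0, 0, 0]]}' > rows.txt && python3 shift.py rows.txt; echo '{"rows":[[-0.048, 0.003, 0, 0, 0], [-0.096, 0.007, 0, 0, 0], [-0.144, 0.01, 0, 0, 0], [-0.192, 0.013, 0, 0, 0], [-0.24, 0.017, 0, 0, 0]]}' > rows.txt && python3 shift.py rows.txt;python3 go.py .49 -.29 .2 1.64
```

```text
time_s: 4.6
position: [0.4876, 0.0673, 0.1979]
tcp_rot: [3.14, 0.0, 1.517]
wrist_force: [1.5, 0.5, -0.5]
finger_gap: 0.0116
gripper_force: 69.0
time_s: 5.1
position: [0.4914, -0.1736, 0.198]
tcp_rot: [3.14, 0.001, 1.516]
wrist_force: [1.4, -0.0, 0.5]
finger_gap: 0.0111
gripper_force: 69.0
shift [-0.1163  0.0049 -0.0019] turn -0.124 dist 0.116 rpy [3.140e+00 1.000e-03 1.516e+00]
```

```bash
echo '{"rows":[[-0.045, 0.002, 0, -0.06, 0], [-0.085, 0.004, 0, -0.12, 0], [-0.117, 0.005, 0, -0.124, 0], [-0.117, 0.005, 0.04, -0.124, 0], [-0.117, 0.005, 0.08, -0.124, 0]]}' > rows.txt && python3 shift.py rows.txt;python3 go.py .49 -.29 .039 1.64
```

```text
time_s: 5.6
position: [0.491, -0.2909, 0.1176]
tcp_rot: [3.138, 0.003, 1.637]
wrist_force: [0.2, 0.4, -0.6]
finger_gap: 0.0118
gripper_force: 69.0
shift [ 0.0011 -0.0012  0.0786] turn -0.003 dist 0.079 rpy [3.138e+00 3.000e-03 1.637e+00]
```

```bash
echo '{"rows":[[0, 0, 0.035, 0, 0], [0, 0, 0.06, 0, 0], [0, 0, 0.072, 0, 0], [0, 0, 0.078, 0, 0], [0, 0, 0.08, 0, 0]]}' > rows.txt && python3 shift.py rows.txt; echo '{"rows":[[0, 0, 0.001, 0, 0], [0, 0, 0.001, 0, 0.02], [0, 0, 0.001, 0, 0.03], [0, 0, 0.001, 0, 0.03], [0, 0, 0.001, 0, 0.03]]}' > rows.txt && python3 shift.py rows.txt
```

```text
time_s: 6.1
position: [0.4907, -0.2886, 0.0377]
tcp_rot: [3.141, 0.001, 1.641]
wrist_force: [0.2, -0.5, -0.2]
finger_gap: 0.0115
gripper_force: 68.9
time_s: 6.6
position: [0.4904, -0.2884, 0.0366]
tcp_rot: [3.141, 0.0, 1.641]
wrist_force: [0.3, -0.3, 0.4]
finger_gap: 0.0301
gripper_force: 0.0
```

```bash
echo '{"rows":[[0, 0, -0.03, 0, 0.04], [0, 0, -0.06, 0, 0.04], [0, 0, -0.1, 0, 0.04], [0, 0, -0.14, 0, 0.04], [0, 0, -0.14, 0, 0.04]]}' > rows.txt && python3 shift.py rows.txt
python3 - <<'E'
from rig import env, probe_bus, ticket, grab_frame
import cv2,pickle
f=grab_frame("scene");pickle.dump(f,open("f1.pkl","wb"))
cv2.imwrite("pics/s1.png",cv2.resize(f["pixels"][160:370,130:430,::-1],None,fx=2.6,fy=2.6,interpolation=cv2.INTER_CUBIC))
E
```

```text
time_s: 7.1
position: [0.4933, -0.2893, 0.182]
tcp_rot: [3.134, 0.005, 1.641]
wrist_force: [0.2, 0.7, 0.6]
finger_gap: 0.04
gripper_force: 0.0
```

View pics/s1.png

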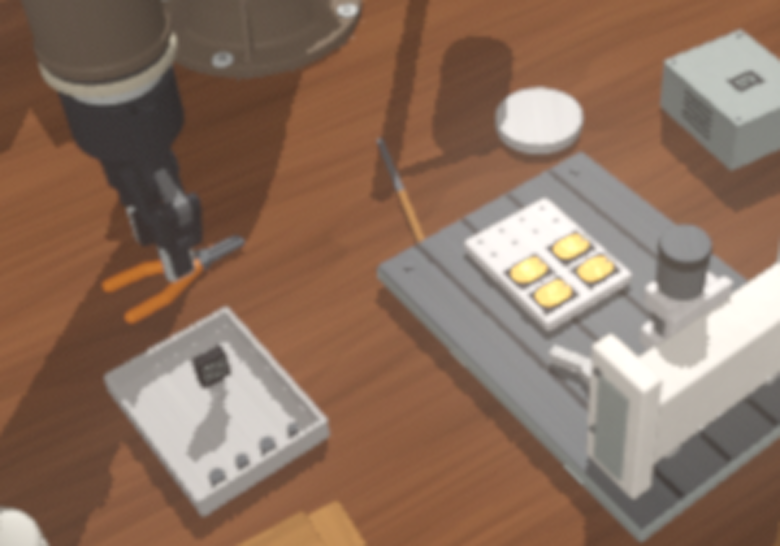

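The plug is in the tray at (210,367), the socket on the box is empty, and nothing else has moved. Next I move the open fingers behind the pallet's tail, turned square to the bed.

```bash
python3 go.py .4635 .0225 .15 .074; python3 -c "
from rig import env, probe_bus, ticket, grab_frame;print(probe_bus.sense()['joints'])"
```

```text
shift [ 0.3128 -0.0067  0.0282] turn 1.567 dist 0.314 rpy [3.137e+00 3.000e-03 1.641e+00]
[ 0.75695711  0.43384566 -0.43939118  1.75215278  0.21564923  0.99744567
  0.30631382]
```

```bash
echo '{"rows":[[0.03, 0, 0, 0.14, 0.05], [0.06, 0, 0, 0.28, 0.05], [0.09, -0.001, 0, 0.42, 0.05], [0.12, -0.002, 0, 0.56, 0.05], [0.15, -0.003, 0, 0.7, 0.05]]}' > rows.txt && python3 shift.py rows.txt; python3 go.py .4635 .0225 .15 .074; python3 -c "
from rig import env, probe_bus, ticket, grab_frame;print(probe_bus.sense()['joints'])"
```

```text
time_s: 7.65
position: [0.4756, -0.1377, 0.1751]
tcp_rot: [-3.14, 0.001, 0.935]
wrist_force: [-0.4, 0.3, 0.4]
finger_gap: 0.0498
gripper_force: 0.0
shift [ 0.1217 -0.1049  0.0252] turn 0.861 dist 0.163 rpy [-3.14e+00  1.00e-03  9.35e-01]
[ 0.4477787   0.31294531 -0.34243225  1.93230473  0.13020409  0.91942659
 -0.59467293]
```

```bash
echo '{"rows":[[0.024, -0.021, 0, 0.14, 0.05], [0.048, -0.042, 0, 0.28, 0.05], [0.072, -0.063, 0, 0.42, 0.05], [0.096, -0.084, 0.01, 0.56, 0.05], [0.12, -0.105, 0.02, 0.7, 0.05]]}' > rows.txt && python3 shift.py rows.txt; python3 go.py .4635 .0225 .1 .074
```

```text
time_s: 8.15
position: [0.4618, 0.021, 0.1553]
tcp_rot: [3.141, 0.001, 0.235]
wrist_force: [0.5, 0.2, 0.5]
finger_gap: 0.0501
gripper_force: 0.0
shift [ 0.0021 -0.0011  0.0553] turn 0.161 dist 0.055 rpy [3.141e+00 1.000e-03 2.350e-01]
```

```bash
echo '{"rows":[[0, 0, 0.02, 0.1, 0.05], [0.001, -0.001, 0.055, 0.161, 0.05], [0.001, -0.001, 0.09, 0.161, 0.05], [0.001, -0.001, 0.11, 0.161, 0.05], [0.001, -0.001, 0.12, 0.161, 0.05]]}' > rows.txt && python3 shift.py rows.txt; python3 go.py .4635 .0225 .03 .074;  python3 - <<'E'
from rig import env, probe_bus, ticket, grab_frame
import cv2,pickle
f=grab_frame("scene");pickle.dump(f,open("f2.pkl","wb"))
cv2.imwrite("pics/s2.png",cv2.resize(f["pixels"][190:320,250:430,::-1],None,fx=4.3,fy=4.3,interpolation=cv2.INTER_CUBIC))
E
```

```text
time_s: 8.65
position: [0.4612, 0.0209, 0.0338]
tcp_rot: [3.141, 0.005, 0.08]
wrist_force: [0.0, 0.3, 0.7]
finger_gap: 0.05
gripper_force: 0.0
shift [ 0.0024 -0.0014  0.0037] turn 0.006 dist 0.005 rpy [3.141 0.005 0.08 ]
```

View pics/s2.png

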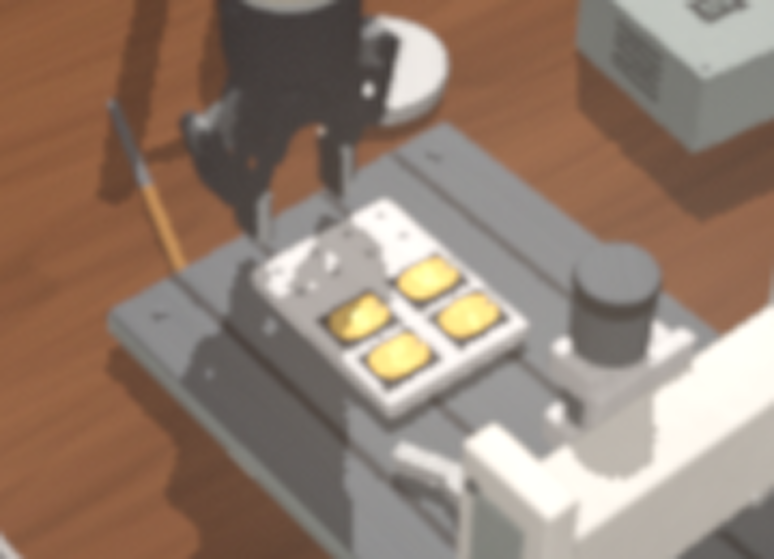

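The fingers stand just behind the pallet's tail, between (262,245) and (345,200). I lower to the bed by feel.

```bash
echo '{"rows":[[0, -0.001, 0.002, 0.006, 0.05], [0, -0.001, 0.004, 0.006, 0.05], [0, -0.001, 0.006, 0.006, 0.05], [0, -0.001, 0.006, 0.006, 0.05]]}' > rows.txt && python3 shift.py rows.txt; echo '{"rows":[[0, 0, 0.001, 0, 0.05], [0, 0, 0.002, 0, 0.05], [0, 0, 0.003, 0, 0.05], [0, 0, 0.003, 0, 0.05]]}' > rows.txt && python3 shift.py rows.txt
```

```text
time_s: 9.1
position: [0.4636, 0.0221, 0.0308]
tcp_rot: [3.142, -0.001, 0.074]
wrist_force: [0.1, -0.3, -0.1]
finger_gap: 0.0501
gripper_force: 0.0
time_s: 9.5
position: [0.4632, 0.0221, 0.0272]
tcp_rot: [3.142, 0.0, 0.074]
wrist_force: [-0.7, -0.6, -0.5]
finger_gap: 0.0498
gripper_force: 0.0
```

```bash
echo '{"rows":[[0, 0, 0.001, 0, 0.05], [0, 0, 0.002, 0, 0.05], [0, 0, 0.003, 0, 0.05], [0, 0, 0.003, 0, 0.05]]}' > rows.txt && python3 shift.py rows.txt
```

```text
time_s: 9.9
position: [0.4632, 0.0221, 0.0241]
tcp_rot: [3.142, 0.0, 0.074]
wrist_force: [-0.3, -1.1, 0.3]
finger_gap: 0.0497
gripper_force: 0.0
```

```bash
echo '{"rows":[[0.008, 0, 0, 0, 0.05], [0.016, 0, 0, 0, 0.05], [0.024, 0, 0, 0, 0.05], [0.032, -0.001, 0, 0, 0.05], [0.04, -0.002, 0, 0, 0.05]]}' > rows.txt && python3 shift.py rows.txt; echo '{"rows":[[0.01, -0.001, 0, 0, 0.05], [0.02, -0.001, 0, 0, 0.05], [0.03, -0.001, 0, 0, 0.05], [0.03, -0.001, 0, 0, 0.05]]}' > rows.txt && python3 shift.py rows.txt;  python3 - <<'E'
from rig import env, probe_bus, ticket, grab_frame
import cv2,pickle
f=grab_frame("top");pickle.dump(f,open("f3.pkl","wb"))
g=grab_frame("scene")
a=cv2.resize(f["pixels"][140:290,260:390,::-1],None,fx=3,fy=3,interpolation=cv2.INTER_CUBIC)
b=cv2.resize(g["pixels"][200:350,295:425,::-1],None,fx=3,fy=3,interpolation=cv2.INTER_CUBIC)
cv2.imwrite("pics/t3.png",cv2.hconcat([a,b]))
E
```

```text
time_s: 10.4
position: [0.5036, 0.0271, 0.0242]
tcp_rot: [3.142, 0.0, 0.074]
wrist_force: [-3.3, -0.2, -0.4]
finger_gap: 0.0502
gripper_force: 1.2
time_s: 10.8
position: [0.5354, 0.0306, 0.0245]
tcp_rot: [-3.141, -0.003, 0.074]
wrist_force: [-0.5, 0.5, -0.3]
finger_gap: 0.0503
gripper_force: 0.0
```

View pics/t3.png

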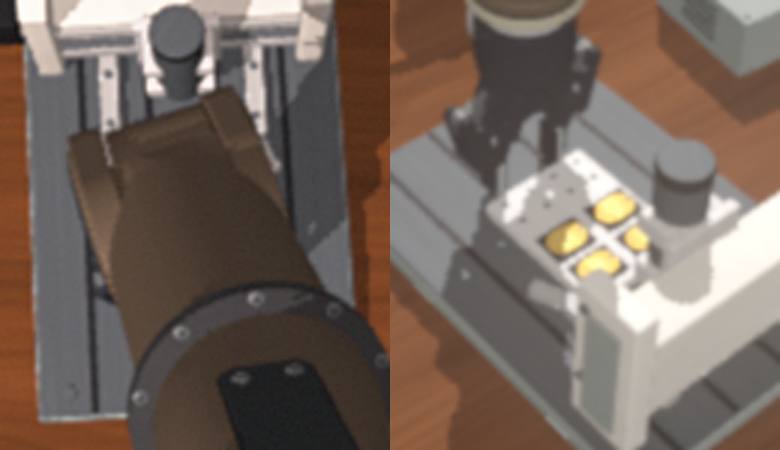

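The pallet is squared up and heading into the flares, with its tail in front of both fingers at (495,190) and (550,160). Continuing straight.

```bash
echo '{"rows":[[0.008, 0, 0, 0, 0.05], [0.016, 0, 0, 0, 0.05], [0.024, 0, 0, 0, 0.05], [0.032, 0, 0, 0, 0.05], [0.032, 0, 0, 0, 0.05]]}' > rows.txt && python3 shift.py rows.txt; echo '{"rows":[[0.006, 0, 0, 0, 0.05], [0.012, 0, 0, 0, 0.05], [0.018, 0, 0, 0, 0.05], [0.024, 0, 0, 0, 0.05], [0.024, 0, 0, 0, 0.05]]}' > rows.txt && python3 shift.py rows.txt;  python3 - <<'E'
from rig import env, probe_bus, ticket, grab_frame
import cv2,pickle
g=grab_frame("scene")
cv2.imwrite("pics/t4.png",cv2.resize(g["pixels"][120:370,270:470,::-1],None,fx=2.4,fy=2.4,interpolation=cv2.INTER_CUBIC))
E
```

```text
time_s: 11.4
position: [0.5667, 0.0329, 0.0245]
tcp_rot: [-3.141, -0.002, 0.074]
wrist_force: [0.4, -0.2, -0.4]
finger_gap: 0.05
gripper_force: 0.0
time_s: 11.9
position: [0.5902, 0.0345, 0.0244]
tcp_rot: [-3.141, -0.002, 0.074]
wrist_force: [0.5, -0.6, 0.7]
finger_gap: 0.0498
gripper_force: 0.0
```

View pics/t4.png

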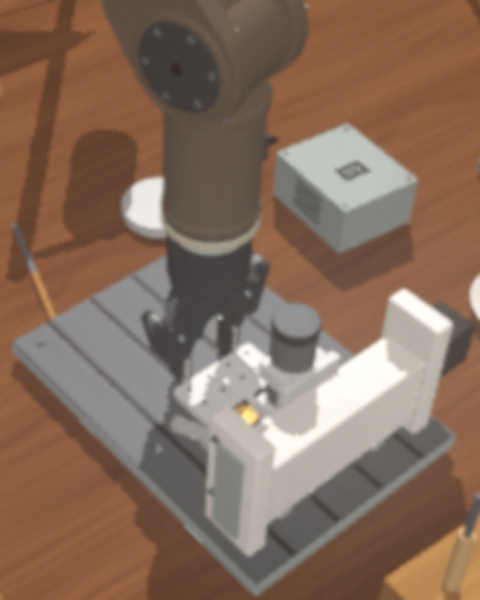

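The pallet is between the rails, under the spindle. The wrist is a slim vertical cylinder at (210,180) and clear of the spindle at (296,340). I'll push the rest gently and watch the force.

```bash
echo '{"rows":[[0.004, 0, 0, 0, 0.05], [0.008, 0, 0, 0, 0.05], [0.012, 0, 0, 0, 0.05], [0.016, 0, 0, 0, 0.05], [0.02, 0, 0, 0, 0.05]]}' > rows.txt && python3 shift.py rows.txt; echo '{"rows":[[0.002, 0, 0, 0, 0.05], [0.004, 0, 0, 0, 0.05], [0.006, 0, 0, 0, 0.05]]}' > rows.txt && python3 shift.py rows.txt
```

```text
time_s: 12.45
position: [0.6089, 0.0359, 0.0243]
tcp_rot: [3.142, 0.0, 0.074]
wrist_force: [-4.4, -0.2, 3.1]
finger_gap: 0.0502
gripper_force: 2.1
time_s: 12.75
position: [0.6146, 0.0363, 0.0243]
tcp_rot: [3.142, 0.0, 0.074]
wrist_force: [-3.7, -0.5, 2.9]
finger_gap: 0.0503
gripper_force: 2.0
```

```bash
echo '{"rows":[[0.001, 0, 0, 0, 0.05], [0.002, 0, 0, 0, 0.05], [0.003, 0, 0, 0, 0.05]]}' > rows.txt && python3 shift.py rows.txt
```

```text
time_s: 13.05
position: [0.6176, 0.0365, 0.0243]
tcp_rot: [3.142, 0.0, 0.074]
wrist_force: [-3.2, 0.1, 1.8]
finger_gap: 0.0501
gripper_force: 1.9
```

```bash
for i in 1; do echo '{"rows":[[0.001, 0, 0, 0, 0.05], [0.002, 0, 0, 0, 0.05], [0.003, 0, 0, 0, 0.05]]}' > rows.txt && python3 shift.py rows.txt; done; echo '{"rows":[[0.001, 0, 0, 0, 0.05], [0.002, 0, 0, 0, 0.05]]}' > rows.txt && python3 shift.py rows.txt
```

```text
time_s: 13.35
position: [0.6184, 0.0366, 0.024]
tcp_rot: [3.141, 0.004, 0.074]
wrist_force: [-13.8, -0.1, 9.8]
finger_gap: 0.05
gripper_force: 6.8
time_s: 13.55
position: [0.6185, 0.0365, 0.0237]
tcp_rot: [3.141, 0.008, 0.074]
wrist_force: [-19.3, -1.1, 15.9]
finger_gap: 0.0498
gripper_force: 9.9
```

```bash
echo '{"rows":[[0.001, 0, 0, 0, 0.05], [0.002, 0, 0, 0, 0.05], [0.002, 0, 0, 0, 0.05]]}' > rows.txt && python3 shift.py rows.txt
```

```text
time_s: 13.85
position: [0.6186, 0.0365, 0.0234]
tcp_rot: [3.141, 0.011, 0.074]
wrist_force: [-23.1, -1.6, 16.8]
finger_gap: 0.0498
gripper_force: 11.5
```

A firm stop at x = 0.6185. I'll back off and check it with the cameras.

```bash
echo '{"rows":[[-0.007, 0, 0, 0, 0.05], [-0.03, 0, 0, 0, 0.05], [-0.06, 0, 0, 0, 0.05], [-0.1, 0, 0, 0, 0.05], [-0.1, 0, -0.03, 0, 0.05]]}' > rows.txt && python3 shift.py rows.txt;echo '{"rows":[[0, 0, -0.04, 0, 0.05], [0, 0, -0.09, 0, 0.05], [-0.03, 0, -0.13, 0, 0.05], [-0.07, 0, -0.16, 0, 0.05], [-0.11, 0, -0.16, 0, 0.05]]}' > rows.txt && python3 shift.py rows.txt; echo '{"rows":[[0, 0.04, 0, 0, 0.05], [0, 0.08, 0, 0, 0.05], [0, 0.12, 0, 0, 0.05], [0, 0.16, 0, 0, 0.05], [0, 0.2, 0, 0, 0.05]]}' > rows.txt && python3 shift.py rows.txt
python3 - <<'E'
from rig import env, probe_bus, ticket, grab_frame
import cv2,pickle
f=grab_frame("top");g=grab_frame("scene");pickle.dump((f,g),open("f5.pkl","wb"))
a=cv2.resize(f["pixels"][140:260,270:370,::-1],(400,480),interpolation=cv2.INTER_CUBIC)
b=cv2.resize(g["pixels"][230:350,310:410,::-1],(400,480),interpolation=cv2.INTER_CUBIC)
cv2.imwrite("pics/t5.png",cv2.hconcat([a,b]))
E
```

```text
time_s: 14.35
position: [0.5157, 0.0283, 0.0506]
tcp_rot: [3.14, 0.013, 0.075]
wrist_force: [-0.3, -0.0, 0.0]
finger_gap: 0.0501
gripper_force: 0.0
time_s: 14.85
position: [0.4177, 0.0223, 0.2184]
tcp_rot: [-3.141, -0.01, 0.074]
wrist_force: [0.6, 1.0, -0.2]
finger_gap: 0.0499
gripper_force: 0.0
time_s: 15.35
position: [0.431, -0.1799, 0.2151]
tcp_rot: [3.14, -0.003, 0.074]
wrist_force: [1.0, 0.6, 0.6]
finger_gap: 0.0502
gripper_force: 0.0
```

View pics/t5.png

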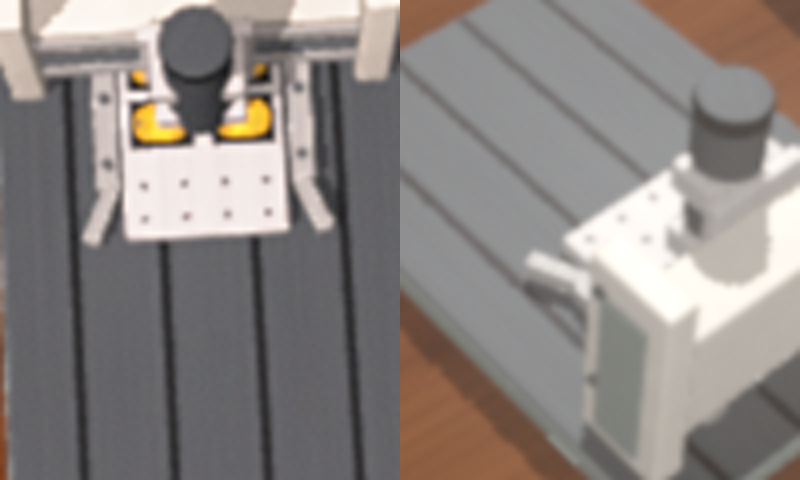

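Run:
```python
from h import *
import cv2
f,g=pickle.load(open("f5.pkl","rb"))
c=lambda p:crop(p,(270,140),4)
t=[ray(f,c(p),.036) for p in[(125,241),(289,230)]];print("tail",t,np.mean(t,0))
print("flare tips",[ray(f,c(p),.036) for p in[(93,243),(327,228)]])
# bed front edge profile: sample grey levels across the loading edge
G=cv2.cvtColor(f["pixels"],cv2.COLOR_RGB2GRAY).astype(int)
for u in(300,340): print(u,[(v,G[v,u]) for v in range(270,286)])
G0=cv2.cvtColor(pickle.load(open("f0.pkl","rb"))["top"]["pixels"],cv2.COLOR_RGB2GRAY).astype(int)
for u in(300,340): print(u,[(v,G0[v,u]) for v in range(268,286)])
G=cv2.cvtColor(f["pixels"],cv2.COLOR_RGB2GRAY).astype(int)
for u in(308,335): print("tail",u,[(v,G[v,u]) for v in range(192,206)])
```

```text
tail [array([0.62398362, 0.08592273]), array([ 0.63221088, -0.00993711])] [0.62809725 0.03799281]
flare tips [array([0.62246402, 0.10465179]), array([ 0.6337864 , -0.03212643])]
300 [(270, np.int64(100)), (271, np.int64(100)), (272, np.int64(100)), (273, np.int64(99)), (274, np.int64(99)), (275, np.int64(100)), (276, np.int64(96)), (277, np.int64(120)), (278, np.int64(161)), (279, np.int64(121)), (280, np.int64(84)), (281, np.int64(78)), (282, np.int64(79)), (283, np.int64(83)), (284, np.int64(84)), (285, np.int64(79))]
340 [(270, np.int64(103)), (271, np.int64(103)), (272, np.int64(101)), (273, np.int64(98)), (274, np.int64(94)), (275, np.int64(110)), (276, np.int64(144)), (277, np.int64(113)), (278, np.int64(85)), (279, np.int64(79)), (280, np.int64(77)), (281, np.int64(78)), (282, np.int64(79)), (283, np.int64(83)), (284, np.int64(85)), (285, np.int64(85))]
300 [(268, np.int64(95)), (269, np.int64(96)), (270, np.int64(95)), (271, np.int64(96)), (272, np.int64(95)), (273, np.int64(96)), (274, np.int64(96)), (275, np.int64(95)), (276, np.int64(93)), (277, np.int64(115)), (278, np.in
[... 472 characters left out ...]
t64(76)), (283, np.int64(80)), (284, np.int64(80)), (285, np.int64(82))]
tail 308 [(192, np.int64(240)), (193, np.int64(239)), (194, np.int64(236)), (195, np.int64(238)), (196, np.int64(240)), (197, np.int64(242)), (198, np.int64(245)), (199, np.int64(201)), (200, np.int64(125)), (201, np.int64(99)), (202, np.int64(104)), (203, np.int64(105)), (204, np.int64(105)), (205, np.int64(104))]
tail 335 [(192, np.int64(232)), (193, np.int64(231)), (194, np.int64(236)), (195, np.int64(238)), (196, np.int64(239)), (197, np.int64(222)), (198, np.int64(153)), (199, np.int64(97)), (200, np.int64(87)), (201, np.int64(88)), (202, np.int64(91)), (203, np.int64(90)), (204, np.int64(83)), (205, np.int64(81))]
```

Run:
```python
from h import *
import cv2
f,g=pickle.load(open("f5.pkl","rb"))
G=cv2.cvtColor(f["pixels"],cv2.COLOR_RGB2GRAY).astype(float)
def cross(u,v0,v1,lev):  # subpixel row where the level is crossed
    c=G[v0:v1,u]; i=np.where((c[:-1]-lev)*(c[1:]-lev)<=0)[0][0]; return v0+i+(c[i]-lev)/(c[i]-c[i+1])
tail=np.array([ray(f,(u,cross(u,195,206,165)),.024) for u in(305,308,316,320,331,335,338)])
eu=[285,290,295,300,318,325,335,340,345,360,368]
edge=np.array([ray(f,(u,cross(u,268,282,128)),.024) for u in eu])
for a in(tail,edge):
    p=np.polyfit(a[:,1],a[:,0],1); print("yaw",-p[0],"x at y=.03",np.polyval(p,.03),np.abs(np.polyval(p,a[:,1])-a[:,0]).max())
```

```text
yaw 0.07720898916559496 x at y=.03 0.6311973636410616 0.0002368593770389893
yaw 0.07208091303862303 x at y=.03 0.4468764836439854 0.0010089023374501571
```

The tail sits 184 mm from the loading edge (185 mm when home) and is square to within 0.005 rad. With the firm stop as well, the pallet is home, so I'm handing in.

```bash
python3 -c "
from rig import env, probe_bus, ticket, grab_frame;print(ticket.close_job())"
```

```text
the job is handed in; nothing more can be done
None
```

I handed the job in (the interface gave no verdict): the plug was in the steel tray when I last looked, and the pallet is against the stop pins, about 1 mm from nominal by camera, with no sign of contact with the bridge or spindle.

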